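# Unstack the snack jars onto the counter display

### The arm

A 7-joint arm with a two-finger parallel gripper is mounted at the origin on the work surface. World frame = base frame: x ahead of the robot, y to its left, z up, the work surface at z = 0. Lengths are in m, angles in rad, forces in N, time in s.
With the tool pointing down it reaches from about 0.425 to 0.825 m from the base axis. Payload 3.6 kg.
Tool frame: the origin (TCP) lies on the centre line of the jaws, within the pads' length; the fingertips stand 11 mm ahead of it and the grasp point (between the pads) lies 8 mm behind it; z points along the fingers, y is the line along which they close (so a half turn about z gives the same grasp; the last joint's range is limited). The gripper opens to 85 mm and grips with 20 to 120 N. Pads are 22 mm wide; open, the fingers measure 114 mm over their backs; the gripper's body (76 mm by 85 mm) begins 54 mm behind the grasp point. The pads swing forward as they close: fully open they stand 13 mm farther back than shut.
Start: joints at [-1.192, 0.615, -0.013, 1.423, 0.008, 1.103, -0.04], TCP at [0.257, 0.597, 0.242] pointing down, gripper open.
Joint ranges: [-3.12, 3.12], [-0.3, 2.06], [-1.34, 1.32], [0.26, 2.42], [-1.36, 4.5], [0.01, 1.98], [-2.84, 2.84]. Speed limits (rad/s): [2.79, 2.79, 3.14, 3.14, 3.14, 3.14, 3.14].

### API

Orientations are given as a unit quaternion [x, y, z, w].
In Python, from rig import env gives the robot as it stands.
- The arm moves only by the tool arm_command, never from a script. Its arguments are lists of equal length, an entry for each row: "jaw": the gripper command: -1 is shut, 1 is fully open, values between are in proportion; "slide": the shift along the world's x, y, z in mm, a list of three; "yaw": the turn about the world's z in rad. In form: {"jaw": [jaw, ...], "slide": [[tx, ty, tz], ...], "yaw": [yaw, ...]}. A call has exactly 8 rows; each row shifts and turns the commanded pose from where the row before left it; what a row does not reach is not made up. A row lasts 1/10 s, in which the tool goes at most 50 mm and 8.59 degrees, less where a joint would pass 70% of its speed; a pose out of reach is approached as far as the arm can. A call with a gripper value outside its range is refused whole. The fingers move at their own pace and stop on an object; "newtons" is the grip in N (left out, the last holds). Time passes only in rows, so rows that do not move let the fingers close, or fill a call up. It gives the time, the measured TCP pose, the force, the opening and the grip force at its end, in the units of the state.
- env.get_obs(): the state, without advancing time (a new reading comes with each control period).
- env.capture(name): name is "scene" or "top"; returns (picture, depth): 384x512x3 uint8, red, green, blue; 384x512 float32, m along the optical axis (not along the pixel's ray), 0 where there is no reading.
- env.camera_model(name): a dict with "fx", "fy", "cx", "cy" (pixels), "k1" (the pictures are not rectified: a ray, as slopes to the right and down, at radius r is drawn at 1 + k1 r^2 times it, then the intrinsics apply), "xyz" and "rotation" of the camera in the world. Camera axes: x right, y up, looking along -z (the intrinsics and any distortion apply to the point x, -y, -z); pixel columns grow to the right and rows downward; lengths in m; the calibration is good to about 2 mm. A picture is of the moment at which its call begins. camera_model takes no time and is no camera call.
- env.close_job(): hands the job in; it is judged then, once.
The state is a dict: "t": time; "qpos": joint angles; "dq": joint speeds; "joint_efforts": joint torques, N m; "tool_pos": TCP position; "tcp_rot": TCP orientation; "wrist_force": force on the tool from outside, world axes, zero at the start; "torque": the same for the moment, N m; "finger_gap": finger opening in m; "grip_force": force on a finger pad.
Only numpy, scipy, OpenCV 4.12 (cv2) and the standard library are available. Lean on these libraries where they do the work, as an engineer would, in place of code of your own. Each camera call takes 0.05 s, during which the arm holds its last target. There are 200 camera calls.

### The job

Take the stack on the shop counter apart and set up the display: stand the yellow-lidded jar, the red-lidded jar and the small green-lidded pot each in the middle of the round stand of its own lid's colour, and lay the long blue tin from the bottom of the stack in the middle of the long white-edged blue tray, lengthwise along it. Set the glass down gently and never tip it over, and leave the big steel-lidded jar and the steel bowl where they are.

Things in the scene. Friction and masses are not known exactly. Their poses are not given: they have to be found in the camera images.
- tin: long closed flat tin, painted blue with a thin steel line around it, 180 mm long (its x) x 64 mm wide (its y) x 42 mm high, loose, about 0.4 kg. The bottom of the stack: it lies flat on the counter and both jars stand side by side on its flat top, on its long centre line, 46 mm either side of its middle (32 mm free between them), either one at either end. Origin: centre of its underside; x runs along its length, z up. Either way round looks the same.
- yellow_jar: plain round filled glass jar with a screw lid of yellow plastic, 60 mm diameter over its whole height, 66 mm high (the top 18 mm is lid), loose, about 0.22 kg; best held by its upper half. Starts standing on the tin; the green pot may be standing on its lid. Origin: centre of its underside; z up along its axis; its yaw means nothing.
- red_jar: plain round filled glass jar with a screw lid of red plastic, 60 mm diameter over its whole height, 66 mm high (the top 18 mm is lid), loose, about 0.22 kg; best held by its upper half. Starts standing on the tin; the green pot may be standing on its lid. Origin: centre of its underside; z up along its axis; its yaw means nothing.
- green_pot: small round filled glass pot with a screw lid of green plastic, 40 mm diameter over its whole height, 44 mm high, loose, about 0.07 kg. Starts standing on the middle of the lid of one of the two jars, the top of the stack (its top 152 mm above the counter). Origin: centre of its underside; z up along its axis; its yaw means nothing.
- yellow_stand: low round yellow display stand, 90 mm diameter, 8 mm high, flat top without a rim, fixed to the counter. Origin: centre of its underside, on the counter, so its top face is 8 mm above the origin. 
- red_stand: low round red display stand, 90 mm diameter, 8 mm high, flat top without a rim, fixed to the counter. Origin: centre of its underside, on the counter, so its top face is 8 mm above the origin. 
- green_stand: low round green display stand, 90 mm diameter, 8 mm high, flat top without a rim, fixed to the counter. Origin: centre of its underside, on the counter, so its top face is 8 mm above the origin. 
- tray: flat blue display tray with a 7 mm white border around its flat top, for the tin, 210 mm long (its x) x 92 mm wide (its y), 6 mm high, no raised rim, fixed to the counter. Origin: centre of its underside, on the counter, so its top face is 6 mm above the origin; x runs along its length. The tin may lie either way round.
- big_jar: bystander: tall glass jar of orange lentils with a steel lid, 90 mm diameter, 150 mm high, loose, on the far side of the counter. Origin: centre of its underside. Leave it alone.
- bowl: bystander: empty round steel bowl, 110 mm across the rim, 45 mm high, loose, on the far side of the counter. Origin: centre of its underside. Leave it alone.
Things that resemble listed ones, but are neither listed nor needed, are in the scene too. Leave any black or pink look-alike of the red_jar alone.

How it is judged:
At the end, for the whole second after the job is handed in: Yellow jar, red jar and green pot each upright (4.5 degrees) on their own colour of stand, within 12 mm of its centre; tin flat on the tray, within 12 mm of its centre and 8 degrees of its length; all released and at rest; big jar and bowl within 20 mm of where they started (horizontal distance between yellow_jar and yellow_stand below 0.012 m and z of yellow_jar in the frame of yellow_stand between 0.005 and 0.012 m and angle between each of yellow_jar, red_jar, green_pot, tin's own z axis and vertical below 0.08 rad and linear speed of each of yellow_jar, red_jar, green_pot, tin below 0.02 m/s and angular speed of each of yellow_jar, red_jar, green_pot, tin below 0.2 rad/s and horizontal distance between red_jar and red_stand below 0.012 m and z of red_jar in the frame of red_stand between 0.005 and 0.012 m and horizontal distance between green_pot and green_stand below 0.012 m and z of green_pot in the frame of green_stand between 0.005 and 0.012 m and horizontal distance between tin and tray below 0.012 m and z of tin in the frame of tray between 0.003 and 0.01 m and angle between the x axis of tin and the x axis of tray, either way round below 0.15 rad and distance of each of big_jar, bowl from where it was at the start of the episode below 0.02 m); the robot touches nothing.
It fails at once if a jar or the pot is tipped over (more than about 35 degrees) (angle between any of yellow_jar, red_jar, green_pot's own z axis and vertical above 0.6 rad).
It fails at once if a jar or the pot is dropped or slammed onto its stand (over 40 N) (contact force between yellow_jar and yellow_stand above 40 N or contact force between red_jar and red_stand above 40 N or contact force between green_pot and green_stand above 40 N).
It fails at once if the big jar is pushed away or knocked over (distance of big_jar from where it was at the start of the episode above 0.02 m or angle between big_jar's own z axis and vertical above 0.2 rad).
It fails at once if the bowl is pushed away or knocked over (distance of bowl from where it was at the start of the episode above 0.02 m or angle between bowl's own z axis and vertical above 0.2 rad).
It also fails if it takes over 134 s, if anything falls off the work surface, if the arm or the gripper's body presses on something with over 40 N, if the wrist force passes 120 N, or if a joint passes its speed limit or range.

## Working session

There is one attempt and no reset: what is moved stays moved. The work goes in short steps, Python scripts to look and compute and a tool call to move; the robot and the scene stay as the last step left them, time stands still between calls to the robot, and variables do not carry over. Pictures are saved under pics/ and viewed, at most 14 in all, crops included, and the job is handed in when it is done.

Besides the shell and the picture viewer there is one more tool, called after "Call:" as name(argument=value, ...) on one line, values as JSON. arm_command: Moves the arm, as the interface text tells. Its arguments: {"type":"object","properties":{"jaw":{"type":"array"},"slide":{"type":"array"},"yaw":{"type":"array"},"newtons":{"type":"number"}},"required":["jaw","slide","yaw"]}

```bash
ls; mkdir -p pics; python3 - <<'E'
from rig import env
import cv2,numpy as np
for n in ["scene","top"]:
    p,d=env.capture(n); cv2.imwrite(f"pics/{n}0.png",cv2.resize(p[...,::-1],(768,576))); np.savez(f"{n}0.npz",p=p,d=d)
    m=env.camera_model(n); print(m)
o=env.get_obs(); print(o["t"],o["tool_pos"],o["tcp_rot"],o["finger_gap"])
E
```

```text
pics
{'fx': 407.98414785374206, 'fy': 407.98414785374206, 'cx': 261.15992679307817, 'cy': 190.92734035023003, 'k1': 0.04659205945312306, 'xyz': array([1.38259836, 0.4384574 , 0.67599383]), 'rotation': array([0.23705556, 0.41918575, 0.75638953, 0.44267692])}
{'fx': 442.5793115122972, 'fy': 442.5793115122972, 'cx': 258.1957957928163, 'cy': 195.18615405443066, 'k1': -0.015985114817808198, 'xyz': array([ 0.44467116, -0.01724557,  1.50469065]), 'rotation': array([ 0.04543316, -0.03255039, -0.70375811,  0.70823783])}
0.1 [0.25629737 0.59657329 0.24120402] [ 2.01450041e-01  9.79498021e-01 -1.20532249e-03 -2.32191741e-04] 0.08522585695541683
```

View pics/scene0.png

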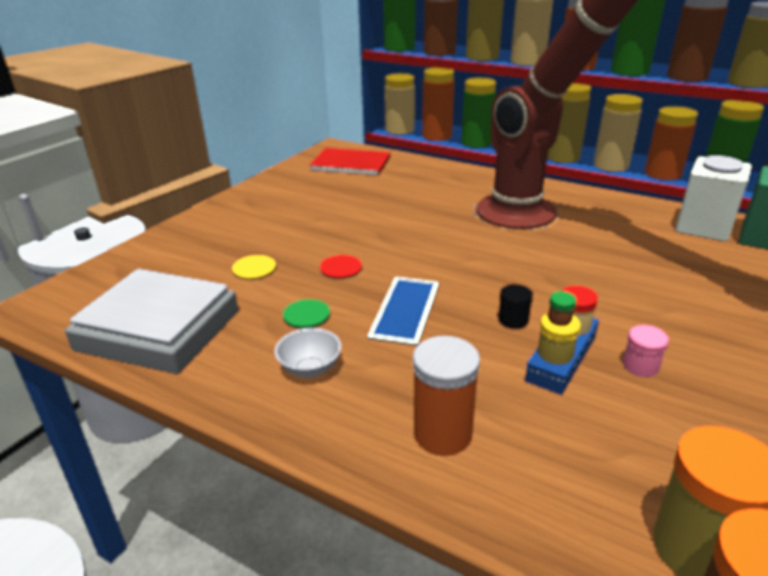

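View pics/top0.png

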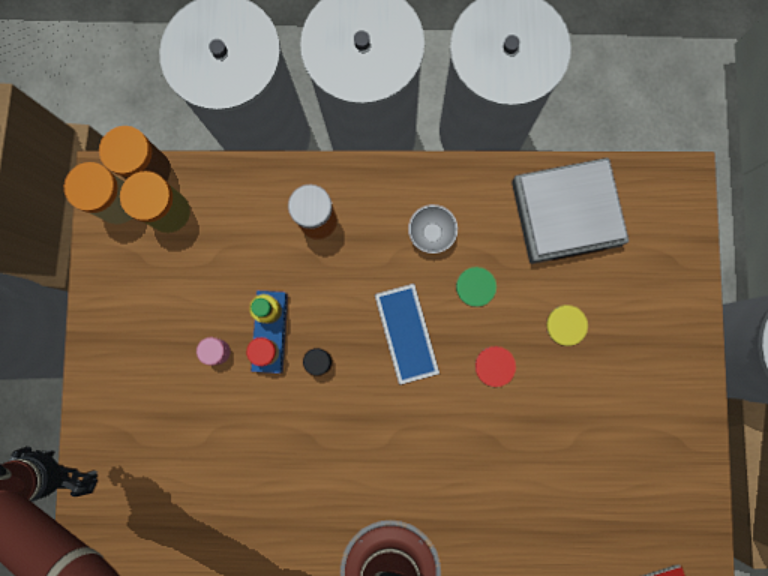

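The scene view shows the green pot on the yellow jar, with the red jar on the robot's side of the tin. In the top view (768 px) the yellow and green are at (265,308), red lid (261,352), tray (407,333), green stand (477,286), yellow stand (567,325) and red stand (495,367). The pink look-alike is at (211,351) and the black one at (317,361).

```bash
cat > h.py <<'E'
from rig import env
import cv2,numpy as np
from scipy.spatial.transform import Rotation as R
def rays(n,uv):
    m=env.camera_model(n); uv=np.atleast_2d(uv).astype(float)
    d=(uv-[m["cx"],m["cy"]])/[m["fx"],m["fy"]]; s=d.copy()
    for _ in range(20): s=d/(1+m["k1"]*(s**2).sum(1,keepdims=True))
    v=np.c_[s[:,0],-s[:,1],-np.ones(len(s))]
    return np.array(m["xyz"]),R.from_quat(m["rotation"]).apply(v)
def plane(n,uv,z):
    o,v=rays(n,uv); return o+v*((z-o[2])/v[:,2])[:,None]
RNG={"yellow":((22,130,90),(35,255,255)),"red":((0,170,110),(6,255,255)),"green":((50,130,60),(85,255,255)),"blue":((100,120,50),(125,255,255)),"pink":((160,60,110),(179,170,255))}
def blobs(p,c,amin=40):
    h=cv2.cvtColor(p,cv2.COLOR_RGB2HSV); k=cv2.inRange(h,*map(np.array,RNG[c]))
    if c=="red": k|=cv2.inRange(h,(174,170,110),(179,255,255))
    cs,_=cv2.findContours(k,cv2.RETR_EXTERNAL,cv2.CHAIN_APPROX_NONE)
    return [q[:,0] for q in cs if cv2.contourArea(q)>amin]
def circ(n,q,z):
    P=plane(n,cv2.convexHull(q.astype(np.int32))[:,0],z)[:,:2].astype(np.float32)
    c,r=cv2.minEnclosingCircle(P); return np.array(c),r
E
cat > a.py <<'E'
from h import *
p=np.load("top0.npz")["p"]
for c in ["yellow","red","green","pink"]:
    for q in blobs(p,c):
        u=q.mean(0); 
        if u[1]>330: continue
        for z in ([.008] if u[0]>300 else [{"yellow":.108,"red":.108,"green":.152,"pink":.066}[c]]):
            cc,r=circ("top",q,z); print(c,u.round(),z,cc.round(4),r.round(4), cv2.contourArea(q))
for q in blobs(p,"blue",100):
    u=q.mean(0); z=.006 if u[0]>230 else .042
    P=plane("top",q,z)[:,:2]; b=cv2.minAreaRect(P.astype(np.float32)); print("blue",u.round(),b, cv2.contourArea(q))
d=np.load("top0.npz")["d"]
for u,v in [(176,205),(174,234),(180,220)]: print(d[v,u], (plane("top",[[u,v]],0)))
E
python3 a.py
```

```text
Traceback (most recent call last):
  File "a.py", line 8, in <module>
    cc,r=circ("top",q,z); print(c,u.round(),z,cc.round(4),r.round(4), cv2.contourArea(q))
                                                          ^^^^^^^
AttributeError: 'float' object has no attribute 'round'
```

```bash
sed -i 's/r.round(4)/round(r,4)/' a.py; python3 a.py
```

```text
yellow [378. 217.] 0.008 [ 0.5402 -0.3932] 0.0467 559.0
yellow [175. 205.] 0.108 [0.5656 0.2717] 0.0307 87.0
red [330. 244.] 0.008 [ 0.4467 -0.231 ] 0.0447 506.0
red [173. 234.] 0.108 [0.4743 0.2765] 0.0296 242.5
green [173. 204.] 0.152 [0.5648 0.2693] 0.0197 100.5
green [317. 191.] 0.008 [ 0.6267 -0.1893] 0.0439 475.0
pink [140. 234.] 0.066 [0.4758 0.3938] 0.0313 242.5
blue [181. 221.] ((0.5198973417282104, 0.27256152033805847), (0.06570964306592941, 0.1782490611076355), 88.36775207519531) 343.0
blue [271. 222.] ((0.5196678042411804, -0.03245681896805763), (0.19107574224472046, 0.07426520437002182), 15.807598114013672) 1168.0
1.3668258 [[0.57597431 0.29223195 0.        ]]
1.3936733 [[0.47692181 0.29633926 0.        ]]
1.4696915 [[0.52468341 0.27709855 0.        ]]
```

Call:
arm_command(jaw=[1, 1, 1, 1, 1, 1, 1, 1], slide=[[33, -35, 0], [33, -35, 0], [33, -35, 0], [33, -35, 0], [33, -35, 0], [33, -35, 0], [33, -35, 0], [33, -35, 0]], yaw=[0.046, 0.046, 0.046, 0.046, 0.046, 0.046, 0.046, 0.046], newtons=30)

```text
t: 0.9
tool_pos: [0.5214, 0.3154, 0.2419]
tcp_rot: [0.018, 1.0, -0.0, -0.0]
wrist_force: [0.4, 0.3, 0.1]
finger_gap: 0.0855
grip_force: 0.0
```

Call:
arm_command(jaw=[1, 1, 1, 1, 1, 1, 1, 1], slide=[[22, -22, 0], [22, -23, 0], [0, 0, -30], [0, 0, -30], [0, 0, -25], [0, 0, -20], [0, 0, -10], [0, 0, 0]], yaw=[0, 0, 0, 0, 0, 0, 0, 0])

```text
t: 1.7
tool_pos: [0.5635, 0.2716, 0.1255]
tcp_rot: [0.019, 1.0, -0.001, -0.002]
wrist_force: [-0.5, -0.2, -0.1]
finger_gap: 0.0853
grip_force: 0.0
```

```bash
python3 - <<'E'
from h import *
o=env.get_obs(); print(o["tool_pos"],o["finger_gap"])
p,d=env.capture("scene"); cv2.imwrite("pics/s1.png",cv2.resize(p[150:280,300:480,::-1],None,fx=4,fy=4,interpolation=cv2.INTER_CUBIC))
E
```

```text
[0.56349816 0.27163094 0.12552741] 0.08529205985728973
```

View pics/s1.png

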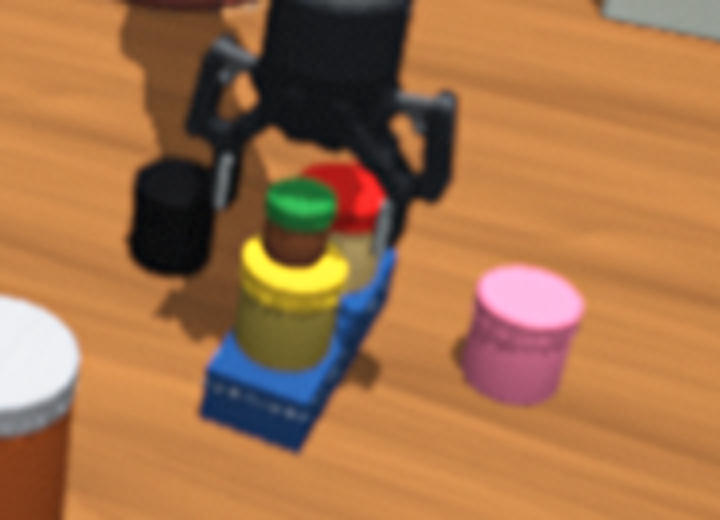

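The fingertips (crop pixels (222,200) and (385,240)) straddle the green pot at (298,215). The stack is intact, so I'll close.

Call:
arm_command(jaw=[0.6, 0.3, 0.1, 0, -0.3, -0.6, -0.6, -0.6], slide=[[0, 0, 0], [0, 0, 0], [0, 0, 0], [0, 0, 0], [0, 0, 0], [0, 0, 0], [0, 0, 0], [0, 0, 0]], yaw=[0, 0, 0, 0, 0, 0, 0, 0])

```text
t: 2.55
tool_pos: [0.565, 0.2722, 0.128]
tcp_rot: [0.019, 1.0, 0.0, 0.001]
wrist_force: [-0.3, -0.6, 5.4]
finger_gap: 0.0393
grip_force: 30.4
```

Call:
arm_command(jaw=[-0.6, -0.6, -0.6, -0.6, -0.6, -0.6, -0.6, -0.6], slide=[[0, 0, 10], [0, 0, 20], [0, 0, 20], [0, -15, 10], [6, -30, 0], [6, -45, 0], [6, -45, 0], [6, -45, 0]], yaw=[0, 0, 0, 0, 0, 0, 0, 0])

```text
t: 3.35
tool_pos: [0.5879, 0.0891, 0.1869]
tcp_rot: [0.019, 1.0, -0.001, -0.001]
wrist_force: [0.7, 0.6, -0.3]
finger_gap: 0.039
grip_force: 30.3
```

Call:
arm_command(jaw=[-0.6, -0.6, -0.6, -0.6, -0.6, -0.6, -0.6, -0.6], slide=[[6, -45, 0], [6, -45, 0], [6, -45, 0], [6, -45, 0], [6, -45, 0], [6, -35, 0], [2, -20, 0], [0, 0, 0]], yaw=[0, 0, 0, 0, 0, 0, 0, 0])

```text
t: 4.15
tool_pos: [0.625, -0.193, 0.1865]
tcp_rot: [0.022, 1.0, -0.001, -0.001]
wrist_force: [-0.2, 0.5, -1.5]
finger_gap: 0.039
grip_force: 30.4
```

Call:
arm_command(jaw=[-0.6, -0.6, -0.6, -0.6, -0.6, -0.6, -0.6, -0.6], slide=[[2, 4, -10], [0, 0, -30], [0, 0, -35], [0, 0, -30], [0, 0, -20], [0, 0, -15], [0, 0, -8], [0, 0, 0]], yaw=[0, 0, 0, 0, 0, 0, 0, 0])

```text
t: 4.95
tool_pos: [0.6282, -0.182, 0.0383]
tcp_rot: [0.018, 1.0, 0.001, -0.001]
wrist_force: [0.5, -0.1, -0.5]
finger_gap: 0.0395
grip_force: 30.4
```

```bash
python3 - <<'E'
from h import *
o=env.get_obs(); print(o["tool_pos"],o["finger_gap"],o["wrist_force"])
p,d=env.capture("scene"); cv2.imwrite("pics/s2.png",cv2.resize(p[130:260,130:310,::-1],None,fx=4,fy=4,interpolation=cv2.INTER_CUBIC))
E
```

```text
[ 0.62822336 -0.18199402  0.03833268] 0.039529417654596284 [ 0.5448907  -0.0880326  -0.52753501]
```

View pics/s2.png

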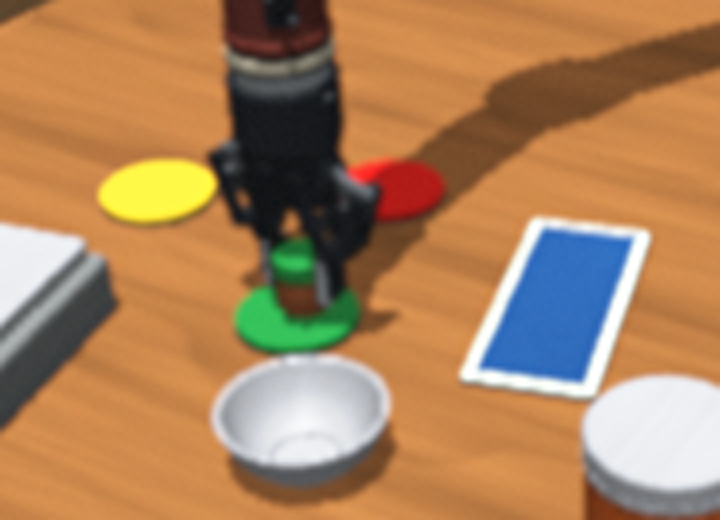

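The pot is held about 10 mm above the middle of the green stand (crop (297,317)). I'll correct y and lower slowly.

Call:
arm_command(jaw=[-0.6, -0.6, -0.6, -0.6, -0.6, -0.6, -0.6, -0.6], slide=[[-1, -4, 0], [0, -3, -2], [0, 0, -2], [0, 0, -2], [0, 0, -2], [0, 0, -1], [0, 0, 0], [0, 0, 0]], yaw=[0, 0, 0, 0, 0, 0, 0, 0])

```text
t: 5.8
tool_pos: [0.6276, -0.1907, 0.0303]
tcp_rot: [0.019, 1.0, 0.0, -0.0]
wrist_force: [0.1, 0.9, -0.5]
finger_gap: 0.0395
grip_force: 30.4
```

Call:
arm_command(jaw=[-0.6, -0.6, -0.6, -0.6, -0.6, -0.6, -0.6, -0.6], slide=[[0, 1, -1], [0, 0, -1], [0, 0, -1], [0, 0, -1], [0, 0, 0], [0, 0, 0], [0, 0, 0], [0, 0, 0]], yaw=[0, 0, 0, 0, 0, 0, 0, 0])

```text
t: 6.6
tool_pos: [0.6277, -0.1895, 0.028]
tcp_rot: [0.019, 1.0, 0.0, 0.0]
wrist_force: [-2.6, 1.5, 7.5]
finger_gap: 0.0392
grip_force: 31.2
```

Call:
arm_command(jaw=[-0.1, 0, 0.1, 0.3, 0.5, 0.7, 0.7, 0.7], slide=[[0, 0, 0], [0, 0, 0], [0, 0, 0], [0, 0, 0], [0, 0, 0], [0, 0, 0], [0, 0, 10], [0, 0, 30]], yaw=[0, 0, 0, 0, 0, 0, 0, 0])

```text
t: 7.4
tool_pos: [0.6252, -0.1891, 0.0641]
tcp_rot: [0.019, 1.0, 0.001, -0.003]
wrist_force: [0.6, -0.1, 0.2]
finger_gap: 0.0725
grip_force: 0.0
```

Call:
arm_command(jaw=[0.7, 0.7, 1, 1, 1, 1, 1, 1], slide=[[0, 0, 40], [0, 0, 45], [0, 0, 45], [-6, 45, 0], [-6, 45, 0], [-6, 45, 0], [-6, 45, 0], [-6, 45, 0]], yaw=[0, 0, 0, 0, 0, 0, 0, 0])

```text
t: 8.2
tool_pos: [0.5972, 0.0369, 0.1974]
tcp_rot: [0.019, 1.0, 0.0, 0.001]
wrist_force: [0.2, 0.2, 0.2]
finger_gap: 0.0852
grip_force: 0.0
```

```bash
cat > b.py <<'E'
from h import *
import sys
p,d=env.capture("top")
o=env.get_obs(); print(o["t"],o["tool_pos"],o["finger_gap"])
for c,zs,r0 in [("green",.052,.02),("yellow",.108,.03),("red",.108,.03)]:
    for q in blobs(p,c):
        u=q.mean(0)
        if u[1]>330: continue
        for z in (.008,zs):
            cc,r=circ("top",q,z); print(c,u.round(),z,cc.round(4),round(r,4))
for q in blobs(p,"blue",100):
    u=q.mean(0); z=.006 if u[0]>230 else .042
    P=plane("top",q,z)[:,:2]; b=cv2.minAreaRect(P.astype(np.float32)); print("blue",u.round(),np.round(b[0],4),np.round(b[1],3),b[2])
np.save("p.npy",p)
cv2.imwrite(f"pics/{sys.argv[1]}.png",cv2.resize(p[120:280,100:420,::-1],None,fx=2.4,fy=2.4,interpolation=cv2.INTER_CUBIC))
E
python3 b.py t1
```

```text
8.25 [0.59551724 0.04981101 0.19748289] 0.0853213629734305
green [317. 191.] 0.008 [ 0.6267 -0.1893] 0.0439
green [317. 191.] 0.052 [ 0.6213 -0.1842] 0.0426
yellow [378. 217.] 0.008 [ 0.5402 -0.3932] 0.0467
yellow [378. 217.] 0.108 [ 0.5338 -0.3681] 0.0436
yellow [175. 205.] 0.008 [0.575  0.2927] 0.0332
yellow [175. 205.] 0.108 [0.5663 0.272 ] 0.031
red [328. 243.] 0.008 [ 0.4471 -0.2313] 0.0447
red [328. 243.] 0.108 [ 0.4469 -0.217 ] 0.0417
red [173. 234.] 0.008 [0.4773 0.2972] 0.0323
red [173. 234.] 0.108 [0.4752 0.2762] 0.0301
blue [181. 221.] [0.5199 0.2725] [0.066 0.178] 88.11287689208984
blue [274. 222.] [ 0.522  -0.0395] [0.192 0.06 ] 15.626370429992676
```

View pics/t1.png

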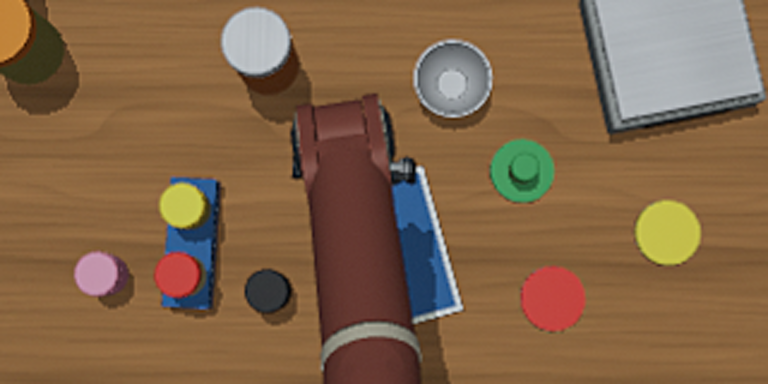

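Top view: the pot stands centred on the green stand (crop (525,167) against (522,171), and the offset is parallax). The yellow and red jars are undisturbed. Next is the yellow jar.

Call:
arm_command(jaw=[1, 1, 1, 1, 1, 1, 1, 1], slide=[[-5, 37, 0], [-5, 37, 0], [-5, 37, 0], [-5, 37, 0], [-5, 37, 0], [-5, 37, 0], [0, 0, 0], [0, 0, 0]], yaw=[0, 0, 0, 0, 0, 0, 0, 0])

```text
t: 9.05
tool_pos: [0.5671, 0.2584, 0.1968]
tcp_rot: [0.017, 1.0, 0.0, 0.0]
wrist_force: [-0.6, -0.2, -0.7]
finger_gap: 0.0853
grip_force: 0.0
```

Call:
arm_command(jaw=[1, 1, 1, 1, 1, 1, 1, 1], slide=[[-1, 8, 0], [0, 6, -15], [0, 0, -30], [0, 0, -30], [0, 0, -22], [0, 0, -15], [0, 0, -5], [0, 0, 0]], yaw=[0, 0, 0, 0, 0, 0, 0, 0])

```text
t: 9.85
tool_pos: [0.5665, 0.2709, 0.0786]
tcp_rot: [0.019, 1.0, -0.0, -0.0]
wrist_force: [-0.6, -0.3, -0.5]
finger_gap: 0.0853
grip_force: 0.0
```

Call:
arm_command(jaw=[0.7, 0.5, 0.4, 0.2, 0, -0.3, -0.3, -0.3], slide=[[0, 0, 0], [0, 0, 0], [0, 0, 0], [0, 0, 0], [0, 0, 0], [0, 0, 0], [0, 0, 0], [0, 0, 0]], yaw=[0, 0, 0, 0, 0, 0, 0, 0], newtons=40)

```text
t: 10.65
tool_pos: [0.5675, 0.2719, 0.0809]
tcp_rot: [0.019, 1.0, 0.001, 0.001]
wrist_force: [-1.3, -0.5, 5.2]
finger_gap: 0.0594
grip_force: 43.3
```

Call:
arm_command(jaw=[-0.3, -0.3, -0.3, -0.3, -0.3, -0.3, -0.3, -0.3], slide=[[0, 0, 10], [0, 0, 20], [0, 0, 25], [-1, -15, 15], [-1, -30, 0], [-2, -45, 0], [-2, -45, 0], [-2, -45, 0]], yaw=[0, 0, 0, 0, 0, 0, 0, 0])

```text
t: 11.45
tool_pos: [0.5575, 0.0878, 0.1493]
tcp_rot: [0.019, 1.0, -0.001, -0.001]
wrist_force: [-0.3, -1.1, -1.8]
finger_gap: 0.059
grip_force: 43.4
```

Call:
arm_command(jaw=[-0.3, -0.3, -0.3, -0.3, -0.3, -0.3, -0.3, -0.3], slide=[[-2, -45, 0], [-2, -45, 0], [-2, -45, 0], [-2, -45, 0], [-2, -45, 0], [-2, -45, 0], [-2, -45, 0], [-2, -45, 0]], yaw=[0, 0, 0, 0, 0, 0, 0, 0])

```text
t: 12.25
tool_pos: [0.5405, -0.2717, 0.1492]
tcp_rot: [0.02, 1.0, -0.0, -0.001]
wrist_force: [0.8, 0.3, -1.7]
finger_gap: 0.0591
grip_force: 43.4
```

Call:
arm_command(jaw=[-0.3, -0.3, -0.3, -0.3, -0.3, -0.3, -0.3, -0.3], slide=[[-2, -40, 0], [-1, -40, 0], [0, -30, 0], [0, -15, 0], [0, 0, 0], [0, 0, 0], [0, 0, 0], [0, 0, 0]], yaw=[0, 0, 0, 0, 0, 0, 0, 0])

```text
t: 13.05
tool_pos: [0.5404, -0.3913, 0.1495]
tcp_rot: [0.017, 1.0, 0.001, 0.0]
wrist_force: [0.8, 0.6, -1.9]
finger_gap: 0.0589
grip_force: 43.5
```

Call:
arm_command(jaw=[-0.3, -0.3, -0.3, -0.3, -0.3, -0.3, -0.3, -0.3], slide=[[1, -2, -10], [0, 0, -25], [0, 0, -25], [0, 0, -20], [0, 0, -10], [0, 0, -6], [0, 0, 0], [0, 0, 0]], yaw=[0, 0, 0, 0, 0, 0, 0, 0])

```text
t: 13.85
tool_pos: [0.5413, -0.3962, 0.0542]
tcp_rot: [0.019, 1.0, -0.001, 0.001]
wrist_force: [-0.4, 0.1, -1.0]
finger_gap: 0.0591
grip_force: 43.5
```

Call:
arm_command(jaw=[-0.3, -0.3, -0.3, -0.3, -0.3, -0.3, -0.3, -0.3], slide=[[0, 0, -1], [0, 0, -1], [0, 0, -1], [0, 0, -1], [0, 0, -1], [0, 0, 0], [0, 0, 0], [0, 0, 0]], yaw=[0, 0, 0, 0, 0, 0, 0, 0])

```text
t: 14.65
tool_pos: [0.5406, -0.3958, 0.0483]
tcp_rot: [0.019, 1.0, -0.0, -0.0]
wrist_force: [-0.5, 0.1, -2.0]
finger_gap: 0.0589
grip_force: 43.5
```

Call:
arm_command(jaw=[-0.3, -0.3, -0.3, -0.3, -0.3, -0.3, -0.3, -0.3], slide=[[0, 2, -0.5], [0, 0, -0.5], [0, 0, -0.5], [0, 0, -0.5], [0, 0, -0.5], [0, 0, 0], [0, 0, 0], [0, 0, 0]], yaw=[0, 0, 0, 0, 0, 0, 0, 0])

```text
t: 15.45
tool_pos: [0.5406, -0.3934, 0.0469]
tcp_rot: [0.019, 1.0, 0.0, 0.0]
wrist_force: [-2.0, 1.9, 5.7]
finger_gap: 0.0593
grip_force: 44.0
```

Contact. Release and go back for the red jar.

Call:
arm_command(jaw=[0.3, 0.4, 0.5, 0.7, 1, 1, 1, 1], slide=[[0, 0, 0], [0, 0, 0], [0, 0, 0], [0, 0, 0], [0, 0, 0], [0, 0, 0], [0, 0, 10], [0, 0, 30]], yaw=[0, 0, 0, 0, 0, 0, 0, 0])

```text
t: 16.25
tool_pos: [0.5385, -0.3925, 0.0834]
tcp_rot: [0.019, 1.0, 0.002, -0.003]
wrist_force: [-0.6, -0.3, 0.5]
finger_gap: 0.0857
grip_force: 0.0
```

Call:
arm_command(jaw=[1, 1, 1, 1, 1, 1, 1, 1], slide=[[0, 0, 40], [0, 0, 40], [0, 0, 30], [-4, 45, 0], [-4, 45, 0], [-4, 45, 0], [-4, 45, 0], [-4, 45, 0]], yaw=[0, 0, 0, 0, 0, 0, 0, 0])

```text
t: 17.05
tool_pos: [0.5205, -0.1671, 0.1968]
tcp_rot: [0.019, 1.0, -0.0, 0.001]
wrist_force: [0.5, 1.8, 0.3]
finger_gap: 0.0855
grip_force: 0.0
```

Call:
arm_command(jaw=[1, 1, 1, 1, 1, 1, 1, 1], slide=[[-5, 49, 0], [-5, 49, 0], [-5, 49, 0], [-5, 49, 0], [-5, 49, 0], [-5, 49, 0], [-5, 49, 0], [-5, 49, 0]], yaw=[0, 0, 0, 0, 0, 0, 0, 0])

```text
t: 17.85
tool_pos: [0.4804, 0.2252, 0.1968]
tcp_rot: [0.019, 1.0, 0.0, 0.001]
wrist_force: [1.0, 0.5, 0.1]
finger_gap: 0.0852
grip_force: 0.0
```

```bash
python3 b.py t2
```

```text
17.9 [0.47764123 0.23784585 0.19729314] 0.08515192878925093
green [317. 191.] 0.008 [ 0.6264 -0.1893] 0.0436
green [317. 191.] 0.052 [ 0.6211 -0.1843] 0.0423
yellow [378. 216.] 0.008 [ 0.5403 -0.394 ] 0.0473
yellow [378. 216.] 0.108 [ 0.5339 -0.3688] 0.0441
red [328. 243.] 0.008 [ 0.4471 -0.2313] 0.0447
red [328. 243.] 0.108 [ 0.4469 -0.217 ] 0.0417
blue [181. 206.] [0.5595 0.2707] [0.066 0.099] 89.00117492675781
blue [271. 222.] [ 0.5197 -0.0325] [0.191 0.074] 15.807598114013672
```

View pics/t2.png

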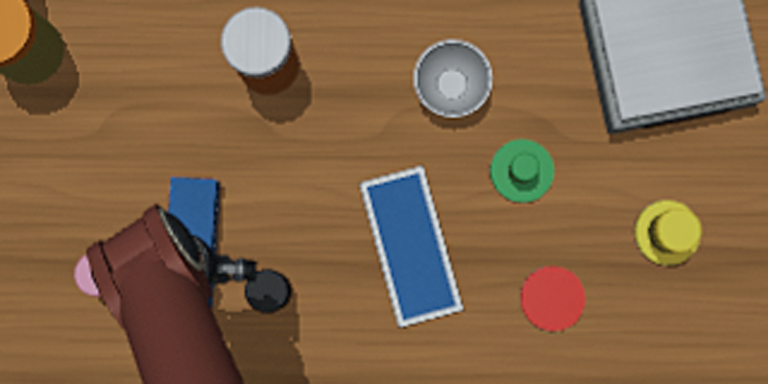

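The yellow jar stands on its stand (lid crop (677,231) against stand (668,233), as the parallax predicts). Now the red jar.

Call:
arm_command(jaw=[1, 1, 1, 1, 1, 1, 1, 1], slide=[[-2, 20, 0], [-2, 18, 0], [-1, 10, 0], [0, 4, 0], [0, 0, -20], [0, 0, -30], [0, 0, -20], [0, 0, 0]], yaw=[0, 0, 0, 0, 0, 0, 0, 0])

```text
t: 18.7
tool_pos: [0.4743, 0.2726, 0.1234]
tcp_rot: [0.02, 1.0, -0.002, -0.003]
wrist_force: [-0.3, -0.5, -0.3]
finger_gap: 0.0856
grip_force: 0.0
```

Call:
arm_command(jaw=[1, 1, 1, 1, 1, 1, 1, 1], slide=[[0, 0, -15], [0, 0, -15], [0, 0, -10], [0, 0, -7], [0, 0, 0], [0, 0, 0], [0, 0, 0], [0, 0, 0]], yaw=[0, 0, 0, 0, 0, 0, 0, 0])

```text
t: 19.5
tool_pos: [0.4759, 0.2754, 0.0794]
tcp_rot: [0.019, 1.0, 0.0, 0.0]
wrist_force: [0.6, -0.2, -0.8]
finger_gap: 0.0853
grip_force: 0.0
```

Call:
arm_command(jaw=[0.7, 0.5, 0.4, 0.2, 0, -0.3, -0.3, -0.3], slide=[[0, 0, 0], [0, 0, 0], [0, 0, 0], [0, 0, 0], [0, 0, 0], [0, 0, 0], [0, 0, 0], [0, 0, 0]], yaw=[0, 0, 0, 0, 0, 0, 0, 0])

```text
t: 20.3
tool_pos: [0.4758, 0.2757, 0.0793]
tcp_rot: [0.019, 1.0, 0.0, 0.0]
wrist_force: [-0.4, 0.9, 5.4]
finger_gap: 0.0592
grip_force: 43.4
```

Call:
arm_command(jaw=[-0.3, -0.3, -0.3, -0.3, -0.3, -0.3, -0.3, -0.3], slide=[[0, 0, 10], [0, 0, 20], [0, 0, 25], [0, 0, 15], [-1, -15, 0], [-2, -30, 0], [-2, -45, 0], [-2, -45, 0]], yaw=[0, 0, 0, 0, 0, 0, 0, 0])

```text
t: 21.1
tool_pos: [0.4669, 0.1372, 0.1475]
tcp_rot: [0.019, 1.0, -0.001, -0.002]
wrist_force: [1.2, -0.6, -2.3]
finger_gap: 0.0591
grip_force: 43.8
```

Call:
arm_command(jaw=[-0.3, -0.3, -0.3, -0.3, -0.3, -0.3, -0.3, -0.3], slide=[[-3, -45, 0], [-3, -45, 0], [-3, -45, 0], [-3, -45, 0], [-3, -45, 0], [-3, -45, 0], [-2, -45, 0], [-2, -35, 0]], yaw=[0, 0, 0, 0, 0, 0, 0, 0])

```text
t: 21.9
tool_pos: [0.4434, -0.2139, 0.1475]
tcp_rot: [0.021, 1.0, -0.0, -0.002]
wrist_force: [-0.1, 0.3, -2.2]
finger_gap: 0.0591
grip_force: 43.8
```

Call:
arm_command(jaw=[-0.3, -0.3, -0.3, -0.3, -0.3, -0.3, -0.3, -0.3], slide=[[0, -14, 0], [0, -6, 0], [0, 0, -10], [0, 0, -20], [0, 0, -20], [0, 0, -20], [0, 0, -12], [0, 0, -6]], yaw=[0, 0, 0, 0, 0, 0, 0, 0])

```text
t: 22.7
tool_pos: [0.4461, -0.2276, 0.0593]
tcp_rot: [0.017, 1.0, 0.001, -0.001]
wrist_force: [0.2, 0.3, -1.7]
finger_gap: 0.0593
grip_force: 43.8
```

Call:
arm_command(jaw=[-0.3, -0.3, -0.3, -0.3, -0.3, -0.3, -0.3, -0.3], slide=[[0, 0, -3], [0, 0, -2], [0, 0, -1], [0, 0, -1], [0, 0, 0], [0, 0, 0], [0, 0, 0], [0, 0, 0]], yaw=[0, 0, 0, 0, 0, 0, 0, 0])

```text
t: 23.5
tool_pos: [0.4466, -0.2298, 0.0539]
tcp_rot: [0.019, 1.0, -0.0, 0.0]
wrist_force: [0.9, 0.5, -2.0]
finger_gap: 0.0591
grip_force: 43.8
```

Call:
arm_command(jaw=[-0.3, -0.3, -0.3, -0.3, -0.3, -0.3, -0.3, -0.3], slide=[[0, -1, -2], [0, 0, -1.5], [0, 0, -1], [0, 0, -1], [0, 0, -0.5], [0, 0, -0.5], [0, 0, 0], [0, 0, 0]], yaw=[0, 0, 0, 0, 0, 0, 0, 0])

```text
t: 24.3
tool_pos: [0.4466, -0.2308, 0.0473]
tcp_rot: [0.019, 1.0, -0.0, 0.0]
wrist_force: [0.1, 0.2, -2.5]
finger_gap: 0.0592
grip_force: 43.8
```

Call:
arm_command(jaw=[-0.3, -0.3, -0.3, -0.3, -0.3, -0.3, -0.3, -0.3], slide=[[0, 0, -0.5], [0, 0, -0.5], [0, 0, -0.5], [0, 0, -0.5], [0, 0, -0.5], [0, 0, 0], [0, 0, 0], [0, 0, 0]], yaw=[0, 0, 0, 0, 0, 0, 0, 0])

```text
t: 25.1
tool_pos: [0.4465, -0.2308, 0.0453]
tcp_rot: [0.019, 1.0, -0.0, 0.0]
wrist_force: [-2.5, -0.3, 5.7]
finger_gap: 0.059
grip_force: 44.3
```

Call:
arm_command(jaw=[0.3, 0.4, 0.5, 0.7, 1, 1, 1, 1], slide=[[0, 0, 0], [0, 0, 0], [0, 0, 0], [0, 0, 0], [0, 0, 0], [0, 0, 0], [0, 0, 10], [0, 0, 30]], yaw=[0, 0, 0, 0, 0, 0, 0, 0])

```text
t: 25.9
tool_pos: [0.4449, -0.23, 0.0837]
tcp_rot: [0.019, 1.0, 0.001, -0.003]
wrist_force: [-0.1, -0.4, 0.7]
finger_gap: 0.0855
grip_force: 0.0
```

Call:
arm_command(jaw=[1, 1, 1, 1, 1, 1, 1, 1], slide=[[0, 0, 40], [0, 0, 40], [6, 35, 0], [6, 45, 0], [6, 45, 0], [6, 45, 0], [6, 45, 0], [6, 45, 0]], yaw=[0, 0, 0, 0, 0, 0, 0, 0])

```text
t: 26.7
tool_pos: [0.4826, 0.0309, 0.1657]
tcp_rot: [0.019, 1.0, -0.0, 0.001]
wrist_force: [0.3, 0.5, 0.4]
finger_gap: 0.0853
grip_force: 0.0
```

```bash
python3 b.py t3
```

```text
26.75 [0.48373324 0.04210262 0.16616679] 0.0854448835781132
green [317. 191.] 0.008 [ 0.6267 -0.1893] 0.0439
green [317. 191.] 0.052 [ 0.6213 -0.1842] 0.0426
yellow [378. 216.] 0.008 [ 0.5403 -0.394 ] 0.0473
yellow [378. 216.] 0.108 [ 0.5339 -0.3688] 0.0441
red [330. 244.] 0.008 [ 0.4469 -0.2309] 0.0446
red [330. 244.] 0.108 [ 0.4467 -0.2167] 0.0416
blue [178. 221.] [0.5199 0.2724] [0.066 0.178] 87.5644760131836
blue [272. 223.] [ 0.5196 -0.0325] [0.191 0.074] 15.807598114013672
```

View pics/t3.png

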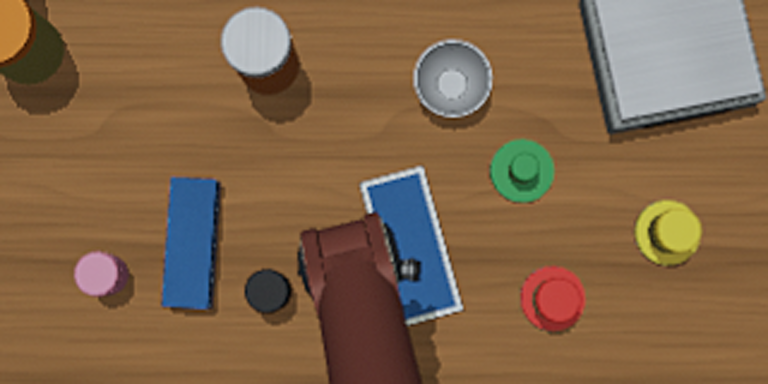

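All three glass items stand on their stands, and the tin is clear. Its centre is (0.520,0.272) with yaw −2.4°, so the tool yaw already matches. Next is the tin.

Call:
arm_command(jaw=[1, 1, 1, 1, 1, 1, 1, 1], slide=[[6, 45, 0], [6, 45, 0], [6, 45, 0], [6, 40, 0], [6, 30, 0], [5, 22, 0], [2, 12, 0], [0, 4, -20]], yaw=[0, 0, 0, 0, 0, 0, 0, 0])

```text
t: 27.55
tool_pos: [0.5213, 0.2747, 0.1474]
tcp_rot: [0.018, 1.0, 0.002, 0.003]
wrist_force: [0.1, 0.5, 0.1]
finger_gap: 0.0854
grip_force: 0.0
```

Call:
arm_command(jaw=[1, 1, 1, 1, 1, 1, 1, 1], slide=[[0, 0, -30], [0, 0, -30], [0, 0, -25], [0, 0, -20], [0, 0, -10], [0, 0, -5], [0, 0, 0], [0, 0, 0]], yaw=[0, 0, 0, 0, 0, 0, 0, 0])

```text
t: 28.35
tool_pos: [0.5203, 0.2724, 0.0258]
tcp_rot: [0.019, 1.0, 0.0, 0.001]
wrist_force: [0.3, 0.9, 1.0]
finger_gap: 0.0853
grip_force: 0.0
```

Call:
arm_command(jaw=[1, 1, 1, 0.7, 0.4, 0.2, 0, -0.2], slide=[[0, 0, -4], [0, 0, -2], [0, 0, 0], [0, 0, 0], [0, 0, 0], [0, 0, 0], [0, 0, 0], [0, 0, 0]], yaw=[0, 0, 0, 0, 0, 0, 0, 0], newtons=60)

```text
t: 29.15
tool_pos: [0.5199, 0.2733, 0.0195]
tcp_rot: [0.019, 1.0, 0.001, 0.001]
wrist_force: [-0.5, 1.4, 5.4]
finger_gap: 0.0636
grip_force: 68.8
```

Call:
arm_command(jaw=[-0.2, -0.2, -0.2, -0.2, -0.2, -0.2, -0.2, -0.2], slide=[[0, 0, 0], [0, 0, 0], [0, 0, 10], [0, 0, 20], [0, 0, 30], [0, 0, 30], [0, 0, 20], [0, 0, 0]], yaw=[0, 0, 0, 0, 0, 0, 0, 0])

```text
t: 29.95
tool_pos: [0.5207, 0.2718, 0.1308]
tcp_rot: [0.019, 1.0, 0.0, 0.002]
wrist_force: [-0.1, 0.3, -5.5]
finger_gap: 0.0629
grip_force: 68.0
```

Call:
arm_command(jaw=[-0.2, -0.2, -0.2, -0.2, -0.2, -0.2, -0.2, -0.2], slide=[[0, -20, 0], [0, -40, 0], [0, -50, 0], [0, -50, 0], [0, -50, 0], [0, -45, 0], [0, -32, 0], [0, -17, 0]], yaw=[0.04, 0.04, 0.04, 0.04, 0.04, 0.04, 0.04, 0.034])

```text
t: 30.75
tool_pos: [0.5169, -0.0377, 0.1264]
tcp_rot: [-0.135, 0.991, -0.001, -0.003]
wrist_force: [-0.8, 0.8, -5.0]
finger_gap: 0.063
grip_force: 67.9
```

Call:
arm_command(jaw=[-0.2, -0.2, -0.2, -0.2, -0.2, -0.2, -0.2, -0.2], slide=[[0, 0, -10], [0, 0, -25], [0, 0, -25], [0, 0, -18], [0, 0, -10], [0, 0, -5], [0, 0, 0], [0, 0, 0]], yaw=[0, 0, 0, 0, 0, 0, 0, 0])

```text
t: 31.55
tool_pos: [0.52, -0.0315, 0.0362]
tcp_rot: [-0.138, 0.99, -0.0, 0.001]
wrist_force: [-0.1, 0.1, -5.2]
finger_gap: 0.0633
grip_force: 67.8
```

Call:
arm_command(jaw=[-0.2, -0.2, -0.2, -0.2, -0.2, -0.2, -0.2, -0.2], slide=[[0, -1, -3], [0, 0, -2], [0, 0, -2], [0, 0, -1], [0, 0, -1], [0, 0, -1], [0, 0, -0.5], [0, 0, 0]], yaw=[0, 0, 0, 0, 0, 0, 0, 0])

```text
t: 32.35
tool_pos: [0.5196, -0.0328, 0.0256]
tcp_rot: [-0.138, 0.99, -0.0, 0.0]
wrist_force: [-1.0, -0.4, -1.5]
finger_gap: 0.0632
grip_force: 68.2
```

Call:
arm_command(jaw=[-0.2, -0.2, -0.2, -0.2, -0.2, -0.2, -0.2, -0.2], slide=[[0, 0, -0.5], [0, 0, -0.5], [0, 0, -0.5], [0, 0, 0], [0, 0, 0], [0, 0, 0], [0, 0, 0], [0, 0, 0]], yaw=[0, 0, 0, 0, 0, 0, 0, 0])

```text
t: 33.15
tool_pos: [0.5196, -0.0328, 0.0255]
tcp_rot: [-0.138, 0.99, -0.0, 0.0]
wrist_force: [-3.7, -0.5, 11.3]
finger_gap: 0.0632
grip_force: 69.9
```

Contact. Release, rise, and move clear toward the left of the counter so the top view sees everything.

Call:
arm_command(jaw=[0.5, 0.6, 0.8, 1, 1, 1, 1, 1], slide=[[0, 0, 0], [0, 0, 0], [0, 0, 0], [0, 0, 0], [0, 0, 0], [0, 0, 10], [0, 0, 30], [0, 0, 40]], yaw=[0, 0, 0, 0, 0, 0, 0, 0])

```text
t: 33.95
tool_pos: [0.5183, -0.0328, 0.1038]
tcp_rot: [-0.138, 0.99, 0.0, -0.002]
wrist_force: [1.3, 0.1, 0.3]
finger_gap: 0.0853
grip_force: 0.0
```

Call:
arm_command(jaw=[1, 1, 1, 1, 1, 1, 1, 1], slide=[[0, 0, 40], [0, 0, 40], [0, 20, 20], [0, 45, 0], [0, 45, 0], [0, 45, 0], [0, 45, 0], [0, 25, 0]], yaw=[0, 0, 0, 0, 0, 0, 0, 0])

```text
t: 34.75
tool_pos: [0.5184, 0.1974, 0.2049]
tcp_rot: [-0.141, 0.99, 0.002, 0.001]
wrist_force: [0.1, 0.5, -0.1]
finger_gap: 0.0859
grip_force: 0.0
```

Call:
arm_command(jaw=[1, 1, 1, 1, 1, 1, 1, 1], slide=[[0, 10, 0], [0, 0, 0], [0, 0, 0], [0, 0, 0], [0, 0, 0], [0, 0, 0], [0, 0, 0], [0, 0, 0]], yaw=[0, 0, 0, 0, 0, 0, 0, 0])

```text
t: 35.55
tool_pos: [0.5196, 0.202, 0.2038]
tcp_rot: [-0.138, 0.99, -0.0, -0.0]
wrist_force: [-0.1, 0.7, 0.6]
finger_gap: 0.0855
grip_force: 0.0
```

```bash
python3 b.py t4; cat > e.py <<'E'
from h import *
p=np.load("p.npy"); g=cv2.cvtColor(p,cv2.COLOR_RGB2HSV)
m=cv2.imread; 
for u in [(309,198)]: print(g[u[1],u[0]])
q,_=env.capture("scene"); cv2.imwrite("pics/s4.png",cv2.resize(q[130:270,100:320,::-1],None,fx=3.5,fy=3.5,interpolation=cv2.INTER_CUBIC))
c=p[170:260,235:400]; cv2.imwrite("pics/t5.png",cv2.resize(c[...,::-1],None,fx=4.8,fy=4.8,interpolation=cv2.INTER_CUBIC))
# expected lid-circle image centres
from scipy.optimize import least_squares
for n,z,xy in [("green",.052,(.6267,-.1893)),("yellow",.074,(.5402,-.3932)),("red",.074,(.4468,-.231)),("tin",.048,(.5197,-.0325))]:
    s=least_squares(lambda w:plane("top",[w],z)[0,:2]-np.array(xy),[300,200],x_scale=100,diff_step=1e-3).x
    print(n,"expected px",s.round(1),"crop t5",((s-[235,170])*4.8).round())
E
python3 e.py
```

```text
35.6 [0.51958292 0.20207389 0.20381115] 0.08572399638434174
green [317. 191.] 0.008 [ 0.6267 -0.1894] 0.0439
green [317. 191.] 0.052 [ 0.6213 -0.1844] 0.0426
yellow [378. 216.] 0.008 [ 0.5403 -0.394 ] 0.0473
yellow [378. 216.] 0.108 [ 0.5339 -0.3688] 0.0441
red [330. 244.] 0.008 [ 0.4473 -0.2316] 0.0447
red [330. 244.] 0.108 [ 0.4471 -0.2173] 0.0417
blue [271. 222.] [ 0.5193 -0.0326] [0.192 0.074] 15.807598114013672
[ 70 141 155]
green expected px [318.6 189.1] crop t5 [401.  92.]
yellow expected px [382.9 215.2] crop t5 [710. 217.]
red expected px [332.8 244. ] crop t5 [470. 355.]
tin expected px [270.9 221.3] crop t5 [172. 246.]
```

View pics/t5.png

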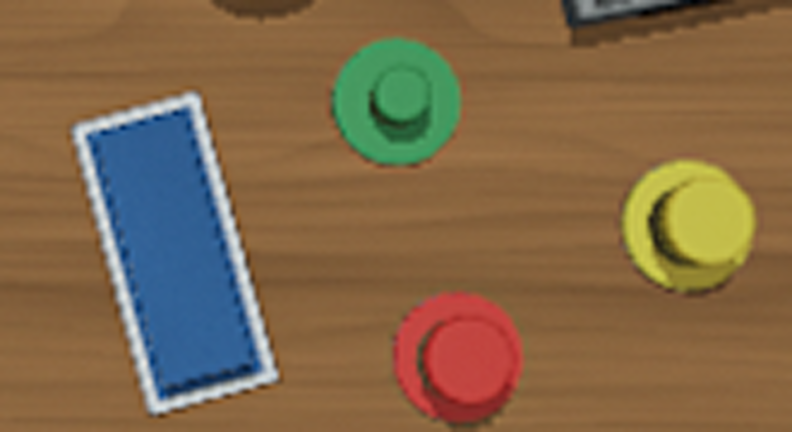

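View pics/s4.png

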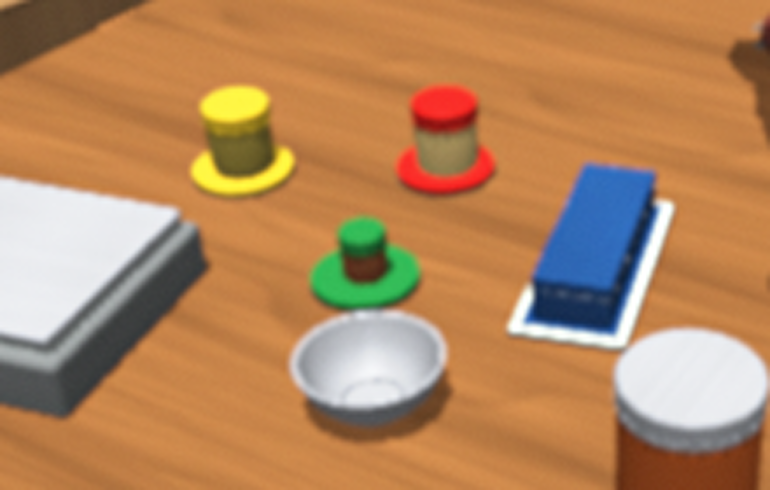

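The top view puts the green, yellow and red lids at crop (402,93), (708,221) and (471,360). The expected positions are (401,92), (710,217) and (470,355), so all are within about 4 mm. The tin lies centred on the tray, and everything is upright and released.

```bash
python3 -c "
from rig import env
print(env.close_job())"
```

```text
the job is handed in; nothing more can be done
None
```

The job is handed in at about 36 s: the yellow jar, red jar and green pot stand on their own stands and the tin lies along the tray, with the jars and pot within about 4 mm of centre by the last camera check, the tin centred by eye, and the big jar and bowl untouched.

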